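Lock the mould's access cover with its quarter-turn stud

ROBOT

A 6-joint arm with a two-finger parallel gripper is mounted at the origin on the work surface. World frame = base frame: x ahead of the robot, y to its left, z up, the work surface at z = 0. Lengths are in m, angles in rad, forces in N, time in s.
With the tool pointing down it reaches from about 0.3 to 0.95 m from the base axis. Payload 3.1 kg.
Tool frame: the origin (TCP) lies midway between the tips of the shut fingers; the grasp point (between the pads) lies 19 mm behind it; z points along the fingers, y is the direction in which the jaws open and shut (so a half turn about z gives the same grasp; the last joint's range is limited). The gripper opens to 85 mm and grips with 20 to 120 N. Pads are 22 mm wide; open, the fingers measure 114 mm over their backs; the gripper's body (76 mm by 85 mm) begins 54 mm behind the grasp point. The pads swing forward as they close: fully open they stand 13 mm farther back than shut.
Start: joints at [1.077, 0.308, 1.634, -0, 1.2, -0.07], TCP at [0.257, 0.57, 0.231] pointing down, gripper open.
Joint ranges: [-3.06, 3.06], [-0.79, 1.96], [0.05, 2.63], [-1.19, 4.34], [0.05, 2.64], [-2.94, 2.94]. Speed limits (rad/s): [2.79, 2.79, 3.14, 3.14, 3.14, 3.14].

INTERFACE

Orientations are given as a unit quaternion [w, x, y, z].
In Python, from plant import env, capture, get_calibration gives the robot as it stands.
- The arm moves only by the tool arm_command, never from a script. Its arguments are lists of equal length, an entry for each row: "fingers": the gripper command: -1 is shut, 1 is fully open, values between are in proportion; "slide": the shift along the world's x, y, z in mm, a list of three; "rot": the turn, a rotation vector about the world's x, y, z in rad, a list of three. A call has 1 to 10 rows; each row is the pose to reach, as a shift and turn from the pose commanded when the call began; what a row does not reach only later rows make up. A row lasts 1/10 s, in which the tool goes at most 50 mm and 8.59 degrees, less where a joint would pass 70% of its speed; a pose out of reach is approached as far as the arm can. A call with a gripper value outside its range is refused whole. The fingers move at their own pace and stop on an object; "newtons" is the grip in N (left out, the last holds). Time passes only in rows, so rows that repeat a pose let the fingers close. It gives the time, the measured TCP pose, the force and the opening at its end, in the units of the state.
- env.get_state(): the state, without advancing time (a new reading comes with each control period).
- capture(name): name is "scene" or "top" or "wrist"; returns the picture (420x560x3 uint8, red, green, blue); there is no depth.
- get_calibration(name): a dict with "intrinsics" (3x3 intrinsics, pixels), "rvec" (rotation vector, rad) and "tvec" (3), from world to camera coordinates, as OpenCV has them. Camera axes: x right, y down, z forward; pixel columns grow to the right and rows downward; lengths in m; the calibration is good to about 2 mm. The wrist camera is an equidistant fisheye: a pixel r from the principal point sees the ray r / f radians off the axis. A picture is of the moment at which its call begins: read the wrist's pose just before it. get_calibration takes no time and is no camera call; for the wrist camera it gives the pose at the moment of the call.
- env.close_job(): hands the job in, once; it reports no verdict.
The state is a dict: "t": time; "qpos": joint angles; "qvel": joint speeds; "joint_torque": joint torques, N m; "tool_pos": TCP position; "tcp_rot": TCP orientation; "contact_force": force on the tool from outside, world axes, zero at the start; "torque": the same for the moment, N m; "opening": opening from 0.0 (shut) to 1.0 (fully open).
Only numpy, scipy, OpenCV 4.12 (cv2) and the standard library are available. Lean on these libraries where they do the work, as an engineer would, in place of code of your own. Each camera call takes 0.05 s, during which the arm holds its last target. There are 200 camera calls.

TASK

Take the wing-headed quarter-turn stud out of the black rack, put it into the round hole in the aluminium cover on the mould with its foot in the slot, push it fully in against its spring and turn it a quarter turn clockwise until it locks, then let go. Press only as hard as it takes to reach the stop, never force it, and leave the plugs in the rack and the bushing on the mould where they are.

Things in the scene. Friction and masses are not known exactly. Their poses are not given: they have to be found in the camera images.
- stud: Loose bare-steel quarter-turn stud, about 0.17 kg, the only part in the rack with a flat upright wing. Origin on its axis at the underside of its round flange (40 mm in diameter, z 0 to 5 mm), z up. It stands with the flange resting on the rack's top, 52 mm above the table, its wing roughly along the row of holes. Below the flange a chamfered collar, 28 mm in diameter, z 0 to -22 mm.
- stud_wing (a point): Middle of the stud's wing, 17 mm above its origin. The wing, to grip, is 34 mm long along the stud's x, 10 mm thick along its y, and reaches from 5 to 29 mm above the origin.
- stud_foot (a point): Middle of the underside of the stud's cross foot, 42 mm below its origin. The foot is 26 mm long along x (the same way as the wing), 8 mm wide and 6 mm high; above it a neck 9 mm in diameter and 14 mm long leads up to the collar.
- rack: Fixed black plastic block 70 x 230 x 52 mm with a row of three 31 mm through holes at y = -75, 0 and 75 mm; origin at the centre of its underside, z up. One hole, any of them, holds the stud, the others a plug each.
- plug_a: Loose steel plug standing in the rack, not to be touched: 40 mm flange like the stud's, but a round knob 18 mm in diameter and 14 mm high on top instead of a wing. Origin on its axis at the underside of the flange.
- plug_b: Second plug, the same as plug_a.
- bushing: Loose brass guide bushing standing on the mould, 36 mm in diameter, 28 mm high, origin at the centre of its underside; about 100 mm from the cover's hole. To be left alone.
- mould: Fixed dark steel mould half, block 200 (x) x 300 (y) x 52 mm, origin at the centre of its underside, z up. An aluminium cover plate 100 x 100 x 8 mm lies on it. Steel pillars 28 mm in diameter stand at (75, -125), (75, 125) and (-75, 125) mm, up to 140 mm above the table.
- bore (a point): Centre of the cover's one round hole, 33 mm in diameter, at the cover's top face, 60 mm above the table; its axes are the mould's.
- slot (a point): A point 17 mm below bore: the slot's usual top. Its true depth differs by up to 6 mm either way from start to start and is not measured: it must be felt. Two ledges 10 mm thick leave a slot 30 mm long along the mould's y and 12 mm wide, for the stud's foot. 3 mm into the slot the foot meets a spring plunger: 3.5 N, rising 0.6 N per mm of push, damped (0.8 N more per 10 mm/s).
- stop (a point): A point 34.5 mm below bore: the hard stop for the foot's underside, usually; really always 17.5 mm below the slot's true top. There the spring gives about 12 N and the flange is 1.5 to 13.5 mm above the cover. Only in the last 1.5 mm before the stop is the foot clear under the ledges and can turn: clockwise seen from above, up to a stop some 8 degrees past 90.
- lock (a point): A point 11.5 mm above bore: where the stud's origin usually is when locked (5.5 to 17.5 mm above the cover, with the depth), with its wing along the mould's x. Let go after the quarter turn, the spring lifts the stud 4 mm from the stop into notches 2.5 mm deep and 12 mm wide under the ledges, which hold it. Not locked, it rises 14.5 mm from the stop.
There are look-alikes about, which are no part of the job. What is shaped like the stud but blue is not meant.

How it is judged:
By the outcome, as a careful person would: the job done as asked, in the order asked, and still so for the second after the job is handed in, with the robot touching nothing.
It also fails if it takes over 48 s, if anything falls off the work surface, if the arm or the gripper's body presses on something with over 40 N, if the wrist force passes 120 N, or if a joint passes its speed limit or range.

## Working session

There is one attempt and no reset: what is moved stays moved. The work goes in short steps, Python scripts to look and compute and a tool call to move; the robot and the scene stay as the last step left them, time stands still between calls to the robot, and variables do not carry over. Pictures are saved under pics/ and viewed, about 8 in all and at most 12, crops included, and the job is handed in when it is done.

Besides the shell and the picture viewer there is one more tool, called after "Request:" by a JSON object that holds its "name" and its "arguments". arm_command: Moves the arm, as the interface text tells. Its arguments: {"type":"object","properties":{"fingers":{"type":"array"},"slide":{"type":"array"},"rot":{"type":"array"},"newtons":{"type":"number"}},"required":["fingers","slide","rot"]}

```bash
mkdir -p pics; ls
cat > h.py <<'E'
import numpy as np, cv2
from plant import env, capture, get_calibration
def save(img,n): cv2.imwrite(f'pics/{n}.png',cv2.cvtColor(img,cv2.COLOR_RGB2BGR))
def ray(name,uv,cal=None):
    c=cal or get_calibration(name); K=np.array(c['intrinsics']); R=cv2.Rodrigues(np.array(c['rvec'],float))[0]; t=np.array(c['tvec'],float).ravel()
    x=(uv[0]-K[0,2])/K[0,0]; y=(uv[1]-K[1,2])/K[1,1]
    if name=='wrist':
        r=np.hypot(x,y); s=np.sin(r)/r if r>1e-9 else 1; d=np.array([x*s,y*s,np.cos(r)])
    else: d=np.array([x,y,1.])
    return -R.T@t, R.T@d
def onz(name,uv,z,cal=None):
    o,d=ray(name,uv,cal); return o+d*(z-o[2])/d[2]
def proj(name,P,cal=None):
    c=cal or get_calibration(name); K=np.array(c['intrinsics']); R=cv2.Rodrigues(np.array(c['rvec'],float))[0]; t=np.array(c['tvec'],float).ravel()
    p=R@np.array(P)+t
    if name=='wrist':
        th=np.arctan2(np.hypot(p[0],p[1]),p[2]); h=np.hypot(p[0],p[1]); a=p[:2]/h*th
    else: a=p[:2]/p[2]
    return K[0,0]*a[0]+K[0,2],K[1,1]*a[1]+K[1,2]
E
python3 - <<'E'
from h import *
s=env.get_state(); print(s)
a=capture('top'); b=capture('scene'); save(a,'top0'); save(b,'scene0')
for n in ('top','scene','wrist'): print(n,get_calibration(n))
E
```

```text
pics
{'t': 0.0, 'qpos': array([ 1.07728572e+00,  3.09002146e-01,  1.63520903e+00,  3.88121181e-05,
        1.19971002e+00, -6.96999475e-02]), 'qvel': array([-0.00164538, -0.00189993,  0.0016315 , -0.00203607,  0.00152669,
       -0.00081343]), 'joint_torque': array([-1.55961461e-03, -4.15257382e+01, -2.76663870e+01, -2.44964940e-04,
        1.05422348e-02,  1.16705770e-06]), 'tool_pos': array([0.25664081, 0.56896141, 0.23003816]), 'tcp_rot': array([-3.40914625e-04,  2.10329749e-01,  9.77629808e-01, -1.11339116e-03]), 'contact_force': array([0.38869058, 0.17696101, 0.55391486]), 'torque': array([ 0.00546739, -0.03366097, -0.01636147]), 'opening': 1.0016454443620542}
top {'intrinsics': array([[493.19003556,   0.        , 284.82561525],
       [  0.        , 493.19003556, 207.26870833],
       [  0.        ,   0.        ,   1.        ]]), 'rvec': array([ 2.15975348, -2.14952584,  0.17224287]), 'tvec': array([-0.10683873,  0.54757132,  0.86065769])}
scene {'intrinsics': array([[462.89821897,   0.        , 286.88140389],
       [  0.        , 462.89821897, 201.53590007],
       [  0.        ,   0.        ,   1.        ]]), 'rvec': array([ 1.19666436,  2.4478532 , -0.83801428]), 'tvec': array([ 0.40570916, -0.24847119,  1.14751352])}
wrist {'intrinsics': array([[325.1922621 ,   0.        , 280.06569262],
       [  0.        , 325.1922621 , 210.05032781],
       [  0.        ,   0.        ,   1.        ]]), 'rvec': array([-2.42274047, -1.56522927, -0.23016056]), 'tvec': array([-0.62448624, -0.03783727,  0.38015826])}
```

View pics/top0.png

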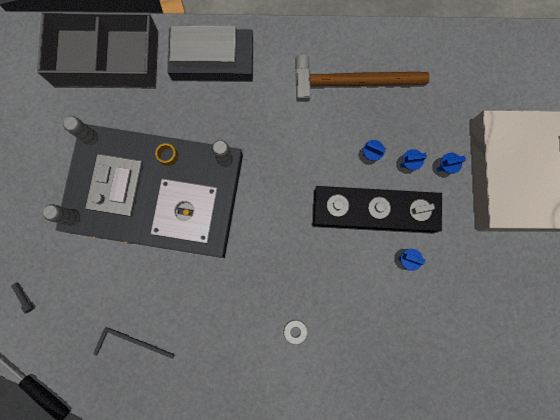

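View pics/scene0.png

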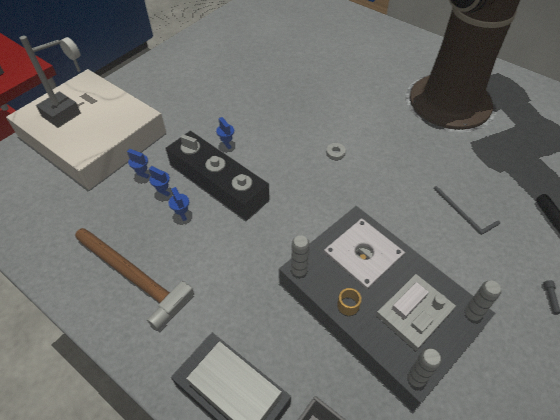

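Top view: the rack is at about (378,209). Round-knob plugs stand at (338,205) and (379,208), and the bare-steel winged part at (421,209) is the stud. The blue wing-headed look-alikes at (373,150), (413,160), (452,163) and (411,260) aren't meant. The cover's hole is at (184,211), the bushing at (166,153), and pillars at (73,126), (222,150) and (53,213).

Run:
```python
from h import *
a=cv2.cvtColor(cv2.imread('pics/top0.png'),cv2.COLOR_BGR2RGB)
g=a.max(2)
# rack mask: dark region, min area rect
roi=np.zeros_like(g); roi[170:245,300:455]=1
m=((g<60)&(roi>0)).astype(np.uint8)
cs,_=cv2.findContours(m,cv2.RETR_EXTERNAL,cv2.CHAIN_APPROX_NONE); c=max(cs,key=cv2.contourArea); print('rack',cv2.minAreaRect(c))
# cover
m=((g>120)).astype(np.uint8); m[:, :145]=0; m[:,222:]=0; m[:174]=0; m[250:]=0
cs,_=cv2.findContours(m,cv2.RETR_EXTERNAL,cv2.CHAIN_APPROX_NONE); c=max(cs,key=cv2.contourArea); r=cv2.minAreaRect(c); print('cover',r)
b=cv2.boxPoints(r); P=np.array([onz('top',p,.06) for p in b]); print(P.round(4), P.mean(0))
# flanges
for n,(u,v) in dict(p1=(338,205),p2=(379,208),stud=(421,209)).items():
    m=np.zeros_like(g); m[v-18:v+18,u-18:u+18]=g[v-18:v+18,u-18:u+18]>85
    cs,_=cv2.findContours(m,cv2.RETR_EXTERNAL,cv2.CHAIN_APPROX_NONE); c=max(cs,key=cv2.contourArea)
    (cx,cy),rr=cv2.minEnclosingCircle(c); print(n,cx,cy,rr,onz('top',(cx,cy),.057).round(4))
for n,uv,z in (('pA',(222,150),.14),('pB',(73,126),.14),('pC',(53,213),.14),('bush',(166,153),.08),('bore',(184,211),.06)): print(n,onz('top',uv,z).round(4))
print(ray('top',(0,0))[0])
w=np.hstack([cv2.resize(a[175:245,386:456],(400,400),interpolation=2),cv2.resize(a[175:245,149:219],(400,400),interpolation=2)]); save(w,'crop1')
```

```text
rack ((377.4230651855469, 209.38462829589844), (129.24514770507812, 40.881404876708984), 3.1798300743103027)
cover ((183.33782958984375, 210.47296142578125), (57.375247955322266, 56.38885498046875), 9.462321281433105)
[[0.4969 0.1331 0.06  ]
 [0.597  0.1208 0.06  ]
 [0.5805 0.0191 0.06  ]
 [0.4808 0.0331 0.06  ]] [0.53879493 0.07649806 0.06      ]
p1 337.5 205.0 11.236202239990234 [ 0.5503 -0.1986  0.057 ]
p2 379.0459899902344 207.51148986816406 11.057899475097656 [ 0.5462 -0.2734  0.057 ]
stud 422.0 209.5 12.500100135803223 [ 0.5431 -0.3508  0.057 ]
pA [0.6283 0.0011 0.14  ]
pB [0.667  0.2472 0.14  ]
pC [0.5222 0.2698 0.14  ]
bush [0.6379 0.1066 0.08  ]
bore [0.5374 0.0753 0.06  ]
[ 0.41949459 -0.08981047  0.93163238]
```

View pics/crop1.png

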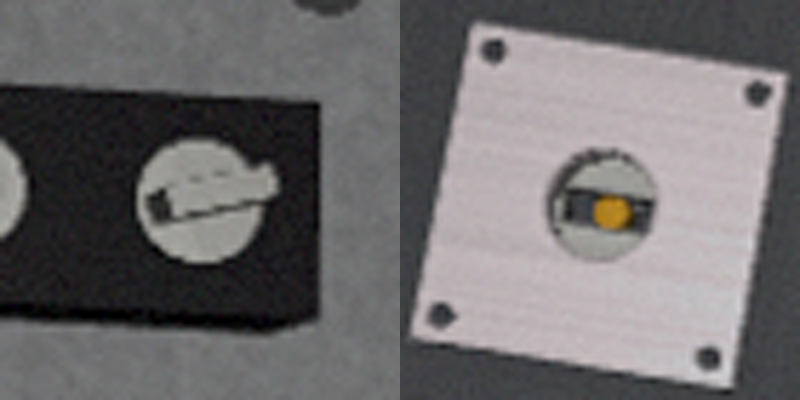

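The crop confirms it: left, the steel flange with a flat wing (about (421,209) in the full picture) at the rack's end hole. Right, the cover's hole with its slot and the brass plunger. Going above the stud now.

Request:
{"name": "arm_command", "arguments": {"fingers": [1,1,1,1,1,1,1,1,1,1], "slide": [[285,-918,-30],[285,-918,-30],[285,-918,-30],[285,-918,-30],[285,-918,-30],[285,-918,-30],[285,-918,-30],[285,-918,-30],[285,-918,-30],[285,-918,-30]], "rot": [[0,0,-0.9],[0,0,-0.9],[0,0,-0.9],[0,0,-0.9],[0,0,-0.9],[0,0,-0.9],[0,0,-0.9],[0,0,-0.9],[0,0,-0.9],[0,0,-0.9]], "newtons": 60}}

```text
t: 1.1
tool_pos: [0.4051, 0.0905, 0.2155]
tcp_rot: [0.0, 0.615, 0.789, 0.0]
contact_force: [0.6, -0.1, -0.7]
opening: 1.002
```

Request:
{"name": "arm_command", "arguments": {"fingers": [1,1,1,1,1,1,1,1,1,1], "slide": [[137,-441,-25],[137,-441,-25],[137,-441,-25],[137,-441,-25],[137,-441,-25],[137,-441,-25],[137,-441,-25],[137,-441,-25],[137,-441,-25],[137,-441,-25]], "rot": [[0,0,0],[0,0,0],[0,0,0],[0,0,0],[0,0,0],[0,0,0],[0,0,0],[0,0,0],[0,0,0],[0,0,0]]}}

```text
t: 2.1
tool_pos: [0.5427, -0.3535, 0.1897]
tcp_rot: [0.001, 0.616, 0.788, -0.001]
contact_force: [-0.6, -0.2, -0.3]
opening: 1.004
```

Run:
```python
from h import *
c=get_calibration('wrist'); s=env.get_state(); w=capture('wrist'); save(w,'w1')
np.save('w1cal.npy',c,allow_pickle=True)
print(s['t'],s['tool_pos'],s['tcp_rot'],s['qpos'],s['contact_force'])
print(ray('wrist',(280,210),c))
for P in ((.542,-.348,.057),(.5462,-.2734,.057)): print(proj('wrist',P,c))
```

```text
2.1 [ 0.54266573 -0.35354604  0.18972885] [ 8.66909364e-04  6.15986936e-01  7.87755602e-01 -6.73686433e-04] [-6.43963980e-01  3.88896801e-01  1.61307466e+00 -1.52157055e-03
  1.13791466e+00 -8.86845864e-01] [-0.60506566 -0.15441193 -0.32202462]
(array([ 0.52463999, -0.28103678,  0.33312776]), array([ 0.071249  , -0.28270811, -0.95655617]))
(np.float64(280.47598054388544), np.float64(193.6157601021739))
(np.float64(306.8129964912133), np.float64(111.40487803424254))
```

View pics/w1.png

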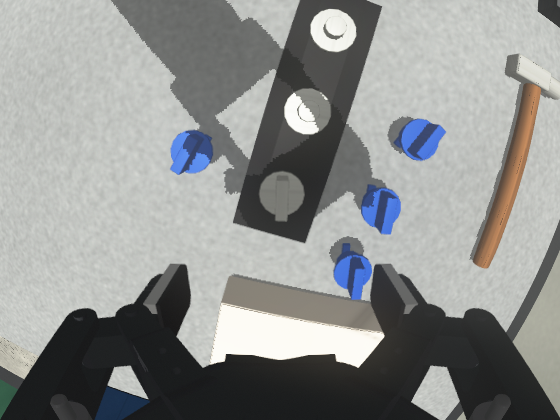

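Run:
```python
from h import *
c=np.load('w1cal.npy',allow_pickle=True).item()
w=cv2.imread('pics/w1.png')
save(cv2.cvtColor(cv2.resize(w[165:235,240:330],None,fx=8,fy=8,interpolation=2),cv2.COLOR_BGR2RGB),'w1c')
for uv,z in (((352,290),.08),((380,225),.08),((192,150),.06),((300,305),.06),((300,280),.1)): print(uv,onz('wrist',uv,z,c).round(3))
```

```text
(352, 290) [ 0.626 -0.414  0.08 ]
(380, 225) [ 0.63  -0.348  0.08 ]
(192, 150) [ 0.458 -0.328  0.06 ]
(300, 305) [ 0.588 -0.453  0.06 ]
(300, 280) [ 0.572 -0.404  0.1  ]
```

View pics/w1c.png

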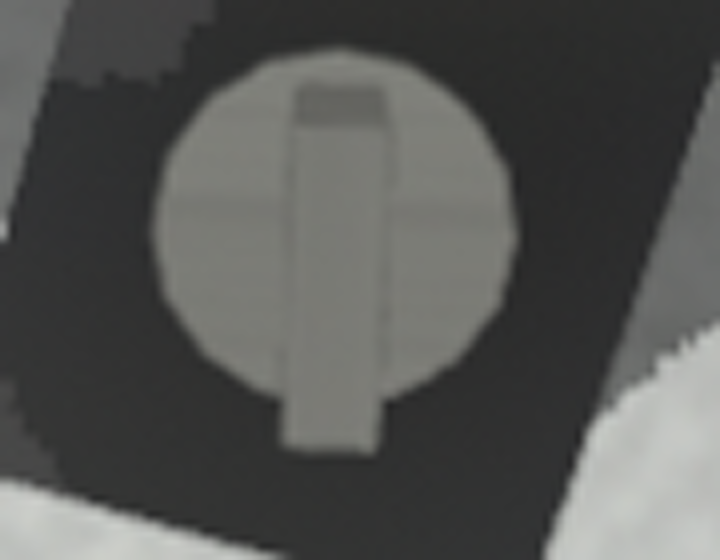

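Run:
```python
from h import *
c=np.load('w1cal.npy',allow_pickle=True).item()
a=onz('wrist',(282.6,180.9),.081,c);b=onz('wrist',(281.25,221.4),.081,c)
print(a,b,(a+b)/2,np.linalg.norm(a-b),np.degrees(np.arctan2(*(b-a)[1::-1])),onz('wrist',(281.9,193.5),.057,c))
s=env.get_state();q=s['tcp_rot'];print(2*np.degrees(np.arctan2(q[2],q[1]))-90,s['tool_pos'])
```

```text
[ 0.53961657 -0.33170052  0.081     ] [ 0.546768   -0.36478635  0.081     ] [ 0.54319229 -0.34824344  0.081     ] 0.03384988899393656 -77.80328473007428 [ 0.54318403 -0.34759857  0.057     ]
13.952445693257914 [ 0.54250998 -0.35299719  0.18961579]
```

Request:
{"name": "arm_command", "arguments": {"fingers": [0.2,0.2,0.2,0.2,0.2], "slide": [[1,0,-30],[1,0,-60],[1,0,-80],[1,0,-80],[1,0,-80]], "rot": [[0,0,-0.03],[0,0,-0.03],[0,0,-0.03],[0,0,-0.03],[0,0,-0.03]]}}

```text
t: 2.65
tool_pos: [0.5429, -0.3472, 0.1105]
tcp_rot: [-0.001, 0.626, 0.78, 0.0]
contact_force: [1.2, -0.5, 0.0]
opening: 0.598
```

Request:
{"name": "arm_command", "arguments": {"fingers": [0.2,0.2,0.2,0.2,-1,-1,-1,-1,-1,-1], "slide": [[0,-1,-25],[0,-1,-40],[0,-1,-49],[0,-1,-49],[0,-1,-49],[0,-1,-49],[0,-1,-49],[0,-1,-49],[0,-1,-49],[0,-1,-49]], "rot": [[0,0,0],[0,0,0],[0,0,0],[0,0,0],[0,0,0],[0,0,0],[0,0,0],[0,0,0],[0,0,0],[0,0,0]], "newtons": 60}}

```text
t: 3.65
tool_pos: [0.5441, -0.3503, 0.063]
tcp_rot: [0.001, 0.626, 0.78, 0.0]
contact_force: [-0.0, -0.4, 5.4]
opening: 0.101
```

Run:
```python
from h import *
s=env.get_state(); print(s)
```

```text
{'t': 3.65, 'qpos': array([-6.39239857e-01,  5.39877328e-01,  1.68027833e+00, -2.65350098e-05,
        9.19113796e-01, -8.56195203e-01]), 'qvel': array([ 7.84788756e-05, -1.22635463e-03, -4.06605366e-04, -1.03020223e-03,
        4.64907503e-04,  1.45243877e-03]), 'joint_torque': array([ 1.81285461e-02, -4.29840517e+01, -2.09741002e+01,  1.46169600e-02,
       -7.51310354e-02, -5.11167746e-03]), 'tool_pos': array([ 0.54408   , -0.350255  ,  0.06296238]), 'tcp_rot': array([1.16117245e-03, 6.26388818e-01, 7.79509910e-01, 3.32090720e-05]), 'contact_force': array([-0.02079737, -0.40306836,  5.41818198]), 'torque': array([-0.00241847,  0.01380367,  0.01171439]), 'opening': 0.10084789283552166}
```

Request:
{"name": "arm_command", "arguments": {"fingers": [-1,-1,-1,-1,-1,-1,-1], "slide": [[0,0,15],[0,0,45],[0,0,80],[0,0,115],[0,0,135],[0,0,140],[0,0,140]], "rot": [[0,0,0],[0,0,0],[0,0,0],[0,0,0],[0,0,0],[0,0,0],[0,0,0]], "newtons": 80}}

```text
t: 4.35
tool_pos: [0.5432, -0.3495, 0.2022]
tcp_rot: [0.0, 0.626, 0.78, 0.0]
contact_force: [0.5, 0.8, -2.1]
opening: 0.094
```

Run:
```python
from h import *
s=env.get_state(); print(s['tool_pos'],s['contact_force'],s['opening'])
```

```text
[ 0.54316091 -0.34953386  0.20224004] [ 0.52569055  0.83246436 -2.09371397] 0.0937710801233369
```

Request:
{"name": "arm_command", "arguments": {"fingers": [-1,-1,-1,-1,-1,-1,-1,-1,-1,-1], "slide": [[-4,30,0],[-4,80,0],[-4,130,0],[-4,180,0],[-4,230,0],[-4,280,0],[-4,330,0],[-4,380,0],[-4,415,0],[-4,426,0]], "rot": [[0,0,-0.05],[0,0,-0.1],[0,0,-0.15],[0,0,-0.2],[0,0,-0.25],[0,0,-0.3],[0,0,-0.35],[0,0,-0.373],[0,0,-0.373],[0,0,-0.373]]}}

```text
t: 5.35
tool_pos: [0.5368, 0.0798, 0.1992]
tcp_rot: [-0.002, 0.759, 0.651, -0.002]
contact_force: [0.6, 0.2, -1.4]
opening: 0.095
```

Request:
{"name": "arm_command", "arguments": {"fingers": [-1,-1,-1], "slide": [[0,0,-10],[0,0,-10],[0,0,-10]], "rot": [[0,0,0],[0,0,0],[0,0,0]]}}

```text
t: 5.65
tool_pos: [0.5382, 0.0748, 0.1901]
tcp_rot: [-0.001, 0.761, 0.649, -0.001]
contact_force: [-0.3, -0.4, -0.9]
opening: 0.096
```

Run:
```python
from h import *
c=get_calibration('wrist'); s=env.get_state(); w=capture('wrist'); save(w,'w2')
np.save('w2cal.npy',c,allow_pickle=True)
q=s['tcp_rot'];print(s['t'],s['tool_pos'],2*np.degrees(np.arctan2(q[2],q[1]))-90,s['contact_force'],s['opening'])
print(q,proj('wrist',(.5388,.0763,.06),c))
save(cv2.resize(w[130:400,180:380],None,fx=2.2,fy=2.2,interpolation=2),'w2c')
```

```text
5.65 [0.53823188 0.07481133 0.19012342] -9.031292034699945 [-0.27496148 -0.39850401 -0.87355545] 0.09599003988492243
[-6.84484857e-04  7.60582295e-01  6.49239531e-01 -1.46141164e-03] (np.float64(280.72473105503735), np.float64(199.0059051179457))
```

View pics/w2c.png

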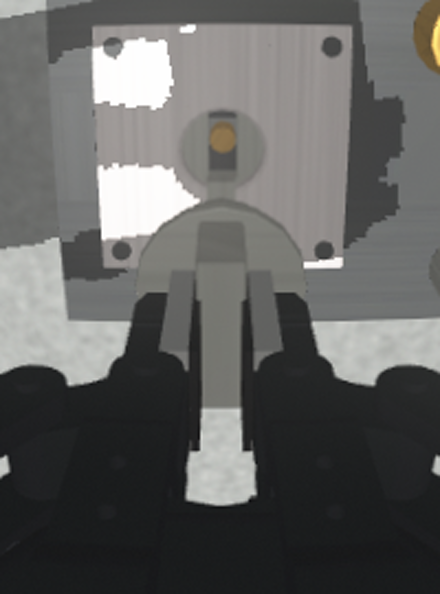

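Run:
```python
from h import *
c=np.load('w2cal.npy',allow_pickle=True).item()
px=lambda u,v:(180+u/2.2,130+v/2.2)
H=[onz('wrist',px(*p),.06,c) for p in ((113,46),(332,46),(121,250),(323,250))]
print('cover centre',np.mean(H,0),'bore circ',onz('wrist',px(222.5,149),.06,c))
for i,j in ((0,1),(2,3),(2,0),(3,1)): d=H[j]-H[i]; print(np.linalg.norm(d),np.degrees(np.arctan2(d[1],d[0])))
yaw=np.radians(-9); y=np.array([-np.sin(yaw),np.cos(yaw),0])
s=np.array([0.53823188,0.07481133])
for zo in (.179,):
  f=onz('wrist',px(221.5,200),zo+.005,c); print('flange c',f-.02*y)
  L=onz('wrist',px(137,270),zo+.005,c);R=onz('wrist',px(307,270),zo+.005,c);print('LR',L,R,np.linalg.norm(L-R))
  # wing top near & far edges
  A=onz('wrist',px(221,222),zo+.029,c);B=onz('wrist',px(221,408),zo+.029,c);print('wing top',A,B,np.linalg.norm(A-B),(A+B)/2)
print('bush/px')
```

```text
cover centre [0.53907737 0.07632871 0.06      ] bore circ [0.53933377 0.07738093 0.06      ]
0.08446411964981464 -9.00318912293943
0.08423505579108778 -9.009888416019074
0.08463539685642164 80.94786773442608
0.08464575160381993 80.79282209697112
flange c [0.53905775 0.07835108 0.184     ]
LR [0.52031379 0.08429527 0.184     ] [0.5589512  0.07816874 0.184     ] 0.039120120845798925
wing top [0.54268466 0.10188381 0.208     ] [0.5360558  0.06006961 0.208     ] 0.04233638168429872 [0.53937023 0.08097671 0.208     ]
bush/px
```

Request:
{"name": "arm_command", "arguments": {"fingers": [-1,-1,-1,-1,-1,-1,-1], "slide": [[0.5,-0.5,-20],[0.5,-0.5,-45],[0.5,-0.5,-63],[0.5,-0.5,-70],[0.5,-0.5,-70],[0.5,-0.5,-70],[0.5,-0.5,-70]], "rot": [[0,0,0],[0,0,0],[0,0,0],[0,0,0],[0,0,0],[0,0,0],[0,0,0]]}}

```text
t: 6.4
tool_pos: [0.541, 0.0757, 0.1231]
tcp_rot: [0.001, 0.76, 0.65, 0.001]
contact_force: [-1.0, -1.1, -1.3]
opening: 0.092
```

Run:
```python
from h import *
c=get_calibration('wrist'); s=env.get_state(); w=capture('wrist'); sc=capture('scene')
q=s['tcp_rot'];print(s['t'],s['tool_pos'],2*np.degrees(np.arctan2(q[2],q[1]))-90,q,s['contact_force'],s['opening'])
u,v=map(int,proj('scene',(.539,.077,.09))); print(u,v)
save(np.hstack([cv2.resize(w[130:400,180:380],(400,540),interpolation=2),cv2.resize(sc[v-50:v+50,u-37:u+37],(400,540),interpolation=2)]),'w3')
```

```text
6.4 [0.54101864 0.07571505 0.12308362] -8.962366750989247 [0.00084549 0.76019191 0.64969712 0.00109577] [-1.026036   -1.1400126  -1.25566256] 0.09214074037364166
367 241
```

View pics/w3.png

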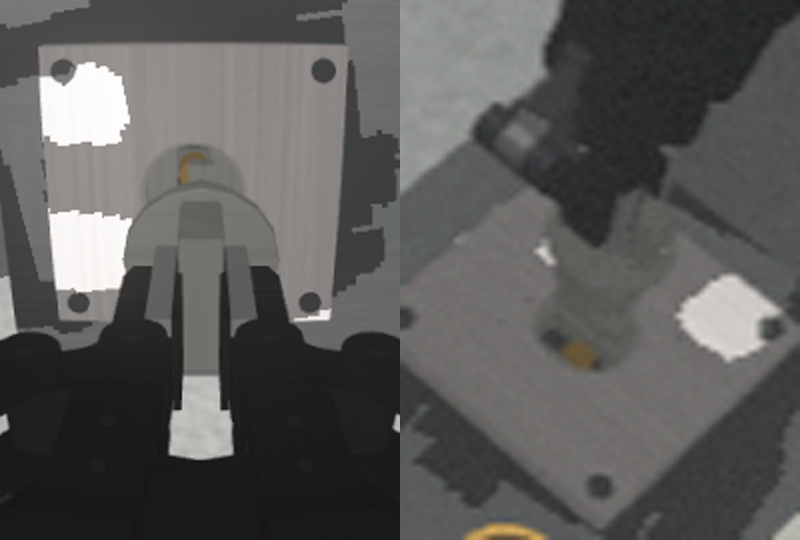

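Request:
{"name": "arm_command", "arguments": {"fingers": [-1,-1,-1], "slide": [[0,0,0],[0,0,0],[0,0,0]], "rot": [[0,0,0],[0,0,0],[0,0,0]]}}

```text
t: 6.8
tool_pos: [0.5398, 0.076, 0.1219]
tcp_rot: [0.0, 0.76, 0.65, 0.0]
contact_force: [0.7, 0.4, -2.4]
opening: 0.091
```

Run:
```python
from h import *
for i in range(2):
  s=env.get_state(); q=s['tcp_rot'];print(s['t'],s['tool_pos'],2*np.degrees(np.arctan2(q[2],q[1]))-90,s['contact_force'],s['qvel'])
  c=get_calibration('wrist'); w=capture('wrist') if i==0 else w
save(w,'w4'); np.save('w4cal.npy',c,allow_pickle=True)
g=w.max(2).astype(int); print(g[202:230:4,262:300])
```

```text
6.8 [0.53977677 0.07601057 0.12186262] -8.92852849755998 [ 0.67992438  0.38804305 -2.41075566] [ 0.00021237  0.00201958  0.00045865  0.0002771  -0.00041521 -0.00135093]
6.85 [0.53974054 0.07601396 0.12177288] -8.930967271661444 [ 0.10823564  0.15540077 -1.20283383] [ 0.00185465  0.00126945  0.0025279  -0.0003438  -0.00052779 -0.00081463]
[[149 148 146 145 147 147 148 146 141 140 139 136 133 133 131 127 123 123
  128 133 134 134 133 134 135 137 141 143 143 142 141 141 143 146 147 148
  146 144]
 [145 140 133 128 126 124 123 119 111 106 109 109 108 107 107 107 107 107
  107 106 106 106 105 105 105 110 117 118 120 122 123 127 136 143 147 148
  146 144]
 [121 123 124 124 123 122 122 122 115 106 108 107 104 102 102 103 102 101
  100 100 100 101 101 101 102 110 118 118 118 117 117 118 120 120 123 128
  133 139]
 [121 123 123 123 122 122 122 122 115 108 116 125 123 119 120 121 120 120
  118 117 117 119 119 119 116 114 117 118 118 117 117 118 119 118 117 115
  116 122]
 [121 122 123 124 123 121 121 121 111 114 133 129 122 119 120 121 120 119
  117 117 117 119 120 120 116 114 117 118 117 116 115 117 119 118 117 115
  115 117]
 [121 122 123 124 122 119 114 108 100  95  97  98  98  99 100 101 101 101
  101 102 102 100  99  98  98  96  98  98 101 105 110 116 119 118 117 115
  114 117]
 [106 104 108 112 113 115 117 119 122 124 124 126 127 125 124 124 123 121
  121 121 122 122 123 124 125 124 122 119 119 118 114 111 108 106 103 100
  102 108]]
```

Request:
{"name": "arm_command", "arguments": {"fingers": [-1,-1,-1,-1], "slide": [[-1,-1,0],[-1,-1,0],[-1,-1,0],[-1,-1,0]], "rot": [[0,0,0],[0,0,0],[0,0,0],[0,0,0]]}}

```text
t: 7.25
tool_pos: [0.5387, 0.0749, 0.1216]
tcp_rot: [-0.0, 0.76, 0.65, -0.0]
contact_force: [-0.7, 0.8, -1.6]
opening: 0.093
```

Run:
```python
from h import *
s=env.get_state(); c=get_calibration('wrist'); w=capture('wrist')
q=s['tcp_rot'];print(s['t'],s['tool_pos'],2*np.degrees(np.arctan2(q[2],q[1]))-90,s['contact_force'])
np.save('w5cal.npy',c,allow_pickle=True)
for z in (.06,.043): print(proj('wrist',(.5391,.0766,z),c))
save(cv2.resize(w[180:280,225:335],None,fx=6,fy=6,interpolation=2),'w5')
```

```text
7.25 [0.53871368 0.07489706 0.12164043] -8.941459653214466 [-0.73093696  0.79692189 -1.56238543]
(np.float64(280.245540368627), np.float64(225.25234097229173))
(np.float64(280.2027574164226), np.float64(217.36419886226298))
```

View pics/w5.png

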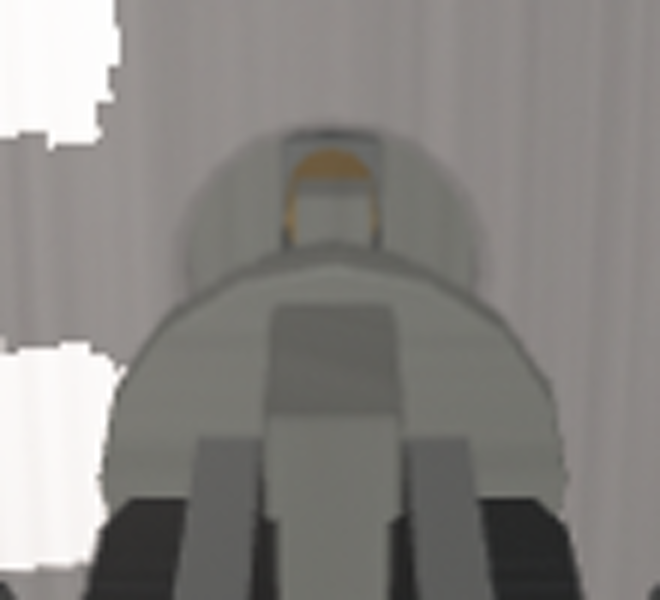

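Run:
```python
from h import *
c=np.load('w5cal.npy',allow_pickle=True).item()
px=lambda u,v:(225+u/6,180+v/6)
a=np.radians(-9); y=np.array([-np.sin(a),np.cos(a),0])
print('bore',onz('wrist',px(332.5,124),.06,c)-.0165*y)
for z in (.0666,.0686,.0706): print('foot',onz('wrist',px(333.5,180),z,c)-.013*y)
print('slot end',onz('wrist',px(332.5,138),.043,c)-.015*y)
print('flange',onz('wrist',px(335,243),.1106,c)-.02*y, onz('wrist',px(335,243),.1156,c)-.02*y)
```

```text
bore [0.53927459 0.07711404 0.06      ]
foot [0.53923231 0.07622868 0.0666    ]
foot [0.53932033 0.07682599 0.0686    ]
foot [0.53940836 0.0774233  0.0706    ]
slot end [0.53856787 0.07234733 0.043     ]
flange [0.53934491 0.07699949 0.1106    ] [0.53958854 0.07866921 0.1156    ]
```

Request:
{"name": "arm_command", "arguments": {"fingers": [-1,-1,-1,-1], "slide": [[0,0,-7],[0,0,-15],[0,0,-17],[0,0,-17]], "rot": [[0,0,0],[0,0,0],[0,0,0],[0,0,0]]}}

```text
t: 7.7
tool_pos: [0.5378, 0.0749, 0.1036]
tcp_rot: [-0.001, 0.76, 0.65, -0.001]
contact_force: [0.5, 0.1, -1.4]
opening: 0.09
```

Request:
{"name": "arm_command", "arguments": {"fingers": [-1,-1,-1,-1], "slide": [[0,0,-1.5],[0,0,-3],[0,0,-4],[0,0,-4]], "rot": [[0,0,0],[0,0,0],[0,0,0],[0,0,0]]}}

```text
t: 8.1
tool_pos: [0.5387, 0.0749, 0.1006]
tcp_rot: [-0.0, 0.76, 0.65, -0.0]
contact_force: [-0.2, 0.0, -2.0]
opening: 0.092
```

Request:
{"name": "arm_command", "arguments": {"fingers": [-1,-1,-1,-1], "slide": [[0,0,-1.5],[0,0,-3],[0,0,-4],[0,0,-4]], "rot": [[0,0,0],[0,0,0],[0,0,0],[0,0,0]]}}

```text
t: 8.5
tool_pos: [0.5385, 0.0749, 0.0965]
tcp_rot: [-0.0, 0.76, 0.65, -0.0]
contact_force: [0.5, -0.5, -2.4]
opening: 0.096
```

Request:
{"name": "arm_command", "arguments": {"fingers": [-1,-1,-1,-1], "slide": [[0,0,-1.5],[0,0,-3],[0,0,-4],[0,0,-4]], "rot": [[0,0,0],[0,0,0],[0,0,0],[0,0,0]]}}

```text
t: 8.9
tool_pos: [0.5389, 0.0749, 0.093]
tcp_rot: [0.0, 0.76, 0.65, 0.0]
contact_force: [-0.6, 0.2, 2.0]
opening: 0.093
```

Request:
{"name": "arm_command", "arguments": {"fingers": [-1,-1,-1,-1], "slide": [[0,0,-1.5],[0,0,-3],[0,0,-3],[0,0,-3]], "rot": [[0,0,0],[0,0,0],[0,0,0],[0,0,0]]}}

```text
t: 9.3
tool_pos: [0.539, 0.0749, 0.0899]
tcp_rot: [0.0, 0.76, 0.65, 0.0]
contact_force: [-0.9, 0.1, 5.2]
opening: 0.09
```

Request:
{"name": "arm_command", "arguments": {"fingers": [-1,-1,-1,-1,-1], "slide": [[0,0,-1.5],[0,0,-3],[0,0,-4],[0,0,-4],[0,0,-4]], "rot": [[0,0,0],[0,0,0],[0,0,0],[0,0,0],[0,0,0]]}}

```text
t: 9.8
tool_pos: [0.5391, 0.0749, 0.0862]
tcp_rot: [0.0, 0.76, 0.65, 0.0]
contact_force: [-1.4, 0.0, 6.1]
opening: 0.096
```

Run:
```python
from h import *
s=env.get_state(); print(s['tool_pos'],s['contact_force'],s['torque'],s['opening'])
```

```text
[0.53905559 0.07493709 0.08621071] [-1.38122599  0.02348998  6.09846955] [-0.0492599   0.40191171  0.0467121 ] 0.09597686647518563
```

Request:
{"name": "arm_command", "arguments": {"fingers": [-1,-1,-1,-1,-1], "slide": [[0,0,-1.5],[0,0,-3],[0,0,-4],[0,0,-4],[0,0,-4]], "rot": [[0,0,0],[0,0,0],[0,0,0],[0,0,0],[0,0,0]]}}

```text
t: 10.3
tool_pos: [0.5391, 0.0749, 0.0825]
tcp_rot: [0.0, 0.76, 0.65, 0.0]
contact_force: [-2.6, -0.4, 8.9]
opening: 0.091
```

Request:
{"name": "arm_command", "arguments": {"fingers": [-1,-1,-1,-1], "slide": [[0,0,-1],[0,0,-1.5],[0,0,-1.5],[0,0,-1.5]], "rot": [[0,0,0],[0,0,0],[0,0,0],[0,0,0]]}}

```text
t: 10.7
tool_pos: [0.5392, 0.0749, 0.0812]
tcp_rot: [0.0, 0.76, 0.65, 0.0]
contact_force: [-1.7, -0.6, 9.3]
opening: 0.091
```

Request:
{"name": "arm_command", "arguments": {"fingers": [-1,-1,-1,-1], "slide": [[0,0,-0.5],[0,0,-1],[0,0,-1],[0,0,-1]], "rot": [[0,0,0],[0,0,0],[0,0,0],[0,0,0]]}}

```text
t: 11.1
tool_pos: [0.5391, 0.0749, 0.0803]
tcp_rot: [0.0, 0.76, 0.65, 0.0]
contact_force: [-2.9, -0.9, 10.5]
opening: 0.095
```

Request:
{"name": "arm_command", "arguments": {"fingers": [-1,-1,-1,-1], "slide": [[0,0,-0.5],[0,0,-1],[0,0,-1],[0,0,-1]], "rot": [[0,0,0],[0,0,0],[0,0,0],[0,0,0]]}}

```text
t: 11.5
tool_pos: [0.5392, 0.0749, 0.0794]
tcp_rot: [0.0, 0.76, 0.65, 0.0]
contact_force: [-2.5, -0.6, 9.8]
opening: 0.091
```

Run:
```python
from h import *
s=env.get_state(); print(s['tool_pos'],s['contact_force'],s['torque'],s['opening'])
```

```text
[0.53915353 0.07494457 0.07940779] [-2.54502797 -0.55836098  9.83990445] [-0.079535    0.60232225 -0.02093844] 0.09112904297095858
```

Request:
{"name": "arm_command", "arguments": {"fingers": [-1,-1,-1,-1], "slide": [[-0.3,0,-0.5],[-0.3,0,-1],[-0.3,0,-1],[-0.3,0,-1]], "rot": [[0,0,0],[0,0,0],[0,0,0],[0,0,0]]}}

```text
t: 11.9
tool_pos: [0.5393, 0.0749, 0.0793]
tcp_rot: [0.0, 0.76, 0.65, 0.0]
contact_force: [-3.5, 0.5, 14.7]
opening: 0.096
```

Run:
```python
from h import *
s=env.get_state(); print(s['tool_pos'],s['contact_force'],s['torque'],s['opening'])
```

```text
[0.53930054 0.07494199 0.07928329] [-3.47352094  0.48602919 14.69597132] [-0.06300437  0.87504604  0.02860246] 0.09640471097088922
```

Request:
{"name": "arm_command", "arguments": {"fingers": [-1,-1,-1,-1,-1,-1,-1,-1,-1,-1], "slide": [[-0.2,0,0],[-0.4,0.1,0],[-0.5,0.2,0],[-0.7,0.3,0],[-0.8,0.4,0],[-1,0.5,0],[-1.1,0.6,0],[-1.2,0.8,0],[-1.3,0.9,0],[-1.4,1.1,0]], "rot": [[0,0,-0.09],[0,0,-0.18],[0,0,-0.27],[0,0,-0.36],[0,0,-0.45],[0,0,-0.54],[0,0,-0.63],[0,0,-0.72],[0,0,-0.81],[0,0,-0.9]]}}

```text
t: 12.9
tool_pos: [0.5389, 0.0766, 0.0793]
tcp_rot: [0.0, 0.968, 0.253, 0.002]
contact_force: [-1.1, 0.8, 12.5]
opening: 0.094
```

Run:
```python
from h import *
s=env.get_state(); q=s['tcp_rot'];print(s['tool_pos'],2*np.degrees(np.arctan2(q[2],q[1]))-90,s['contact_force'],s['torque'],s['opening'],s['qpos'])
c=get_calibration('wrist'); w=capture('wrist')
save(cv2.resize(w[150:390,180:380],None,fx=2.4,fy=2.4,interpolation=2),'w6')
```

```text
[0.53892003 0.07658646 0.07929355] -60.72141537706845 [-1.08814953  0.82861797 12.54665907] [0.20368249 0.47661298 0.02721563] 0.09409180515937729 [6.07411308e-02 3.50517279e-01 1.92885892e+00 9.60819252e-04
 8.58478339e-01 1.11990313e+00]
```

View pics/w6.png

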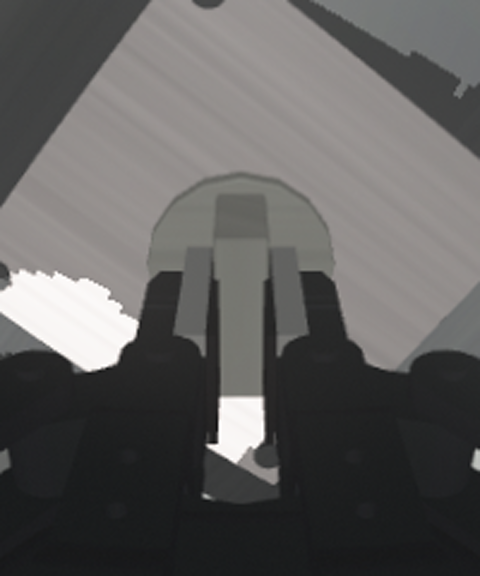

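Request:
{"name": "arm_command", "arguments": {"fingers": [-1,-1,-1,-1,-1,-1,-1,-1,-1,-1], "slide": [[-0.1,0.2,0],[-0.1,0.3,0],[-0.2,0.5,0],[-0.2,0.7,0],[-0.2,0.9,0],[-0.2,1.1,0],[-0.2,1.3,0],[-0.2,1.3,0],[-0.2,1.3,0],[-0.2,1.3,0]], "rot": [[0,0,-0.1],[0,0,-0.2],[0,0,-0.3],[0,0,-0.4],[0,0,-0.5],[0,0,-0.6],[0,0,-0.69],[0,0,-0.69],[0,0,-0.69],[0,0,-0.69]]}}

```text
t: 13.95
tool_pos: [0.5385, 0.0778, 0.0793]
tcp_rot: [-0.001, 0.996, -0.088, 0.002]
contact_force: [-1.8, 1.0, 11.2]
opening: 0.099
```

Run:
```python
from h import *
s=env.get_state(); q=s['tcp_rot'];print(s['tool_pos'],2*np.degrees(np.arctan2(q[2],q[1]))-90,s['contact_force'],s['torque'],s['opening'],s['qpos'])
```

```text
[0.53854881 0.0778056  0.0792786 ] -100.04958350610005 [-1.82364408  1.0302666  11.21183833] [0.19169466 0.47627199 0.01046879] 0.0987666836196981 [6.30819800e-02 3.50441292e-01 1.92900680e+00 8.35260413e-04
 8.58821535e-01 1.80873198e+00]
```

Request:
{"name": "arm_command", "arguments": {"fingers": [-1,-1,-1,-1,-1,-1], "slide": [[0,0,1],[0,0,2],[0,0,3],[0,0,4],[0,0,4],[0,0,4]], "rot": [[0,0,0],[0,0,0],[0,0,0],[0,0,0],[0,0,0],[0,0,0]]}}

```text
t: 14.55
tool_pos: [0.5384, 0.0778, 0.0825]
tcp_rot: [-0.001, 0.996, -0.088, 0.002]
contact_force: [-1.4, 1.0, 7.7]
opening: 0.095
```

Request:
{"name": "arm_command", "arguments": {"fingers": [-1,-1,-1], "slide": [[0,0,0.7],[0,0,1],[0,0,1]], "rot": [[0,0,0],[0,0,0],[0,0,0]]}}

```text
t: 14.85
tool_pos: [0.5384, 0.0778, 0.0833]
tcp_rot: [-0.001, 0.996, -0.088, 0.002]
contact_force: [-1.2, 1.3, 6.3]
opening: 0.091
```

Request:
{"name": "arm_command", "arguments": {"fingers": [-1,-1,-1,-1], "slide": [[0,0,0.5],[0,0,1],[0,0,1],[0,0,1]], "rot": [[0,0,0],[0,0,0],[0,0,0],[0,0,0]]}}

```text
t: 15.25
tool_pos: [0.5381, 0.0776, 0.0833]
tcp_rot: [-0.0, 0.996, -0.088, 0.001]
contact_force: [3.6, 1.3, -0.2]
opening: 0.095
```

Request:
{"name": "arm_command", "arguments": {"fingers": [0,0,0,0,0,0,0], "slide": [[0,0,0],[0,0,0],[0,0,0],[0,0,0],[0,0,10],[0,0,35],[0,0,70]], "rot": [[0,0,0],[0,0,0],[0,0,0],[0,0,0],[0,0,0],[0,0,0],[0,0,0]]}}

```text
t: 15.95
tool_pos: [0.5348, 0.0771, 0.1525]
tcp_rot: [0.0, 0.996, -0.088, -0.002]
contact_force: [0.6, -0.4, 0.3]
opening: 0.498
```

Request:
{"name": "arm_command", "arguments": {"fingers": [0,0,0,0,0], "slide": [[-10,-40,30],[-30,-80,50],[-50,-130,50],[-50,-150,50],[-50,-150,50]], "rot": [[0,0,0],[0,0,0],[0,0,0],[0,0,0],[0,0,0]]}}

```text
t: 16.45
tool_pos: [0.4866, -0.0754, 0.2045]
tcp_rot: [0.001, 0.996, -0.09, 0.001]
contact_force: [0.1, 0.8, -0.1]
opening: 0.5
```

Run:
```python
from h import *
s=env.get_state(); print(s['t'],s['tool_pos'],s['contact_force'],s['opening'])
a=capture('top'); b=capture('scene'); save(a,'top9'); save(b,'scene9')
def C(i,n,P,h):
    u,v=map(int,proj(n,P)); return cv2.resize(i[v-h:v+h,u-h:u+h],(390,390),interpolation=2)
save(np.vstack([np.hstack([C(a,'top',(.539,.077,.08),40),C(b,'scene',(.539,.077,.08),50)])]),'final1')
save(a,'top_end')
```

```text
16.45 [ 0.486559   -0.07542338  0.204512  ] [ 0.10054884  0.83968878 -0.10394043] 0.49978384306669665
```

View pics/final1.png

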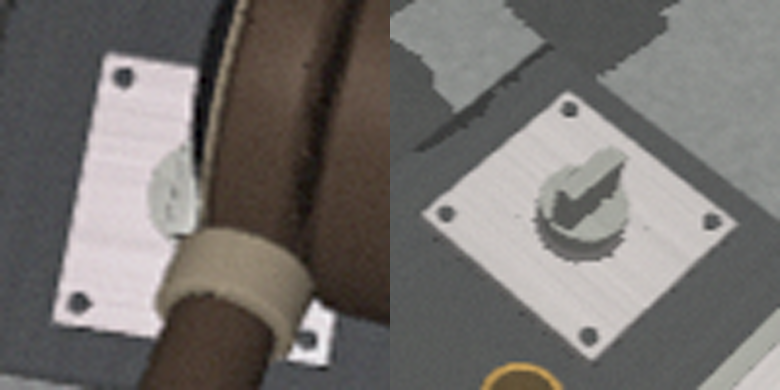

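View pics/top_end.png

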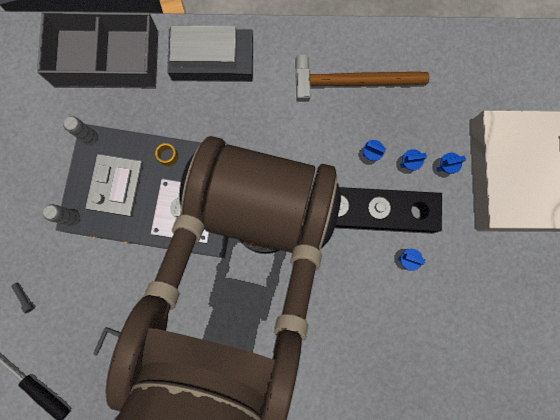

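Run:
```python
from h import *
b0=cv2.imread('pics/scene9.png'); b=cv2.cvtColor(capture('scene'),cv2.COLOR_RGB2BGR)
u,v=map(int,proj('scene',(.539,.077,.08))); px=lambda x,y:(u-50+(x-390)/3.9,v-50+y/3.9)
print('diff around stud',np.abs(b0.astype(int)-b)[v-30:v+30,u-30:u+30].mean())
a=np.radians(-9); X=np.array([np.cos(a),np.sin(a),0]); Y=np.array([-X[1],X[0],0]); B=np.array([.5391,.0768,0])
for z in (.0723,.0798): # locked / sprung up
  P=B+[0,0,z]; f=lambda Q:tuple(np.round((np.array(proj('scene',Q))-[u-50,v-50])*3.9+[390,0],0))
  print(z,'wing top ends along x',f(P+[0,0,.029]+.017*X),f(P+[0,0,.029]-.017*X),'flange top Y edges',f(P+[0,0,.005]+.02*Y),f(P+[0,0,.005]-.02*Y))
  print('  if along y',f(P+[0,0,.029]+.017*Y),f(P+[0,0,.029]-.017*Y))
  print('  flange bottom front', max(f(P+.02*(X*np.cos(t)+Y*np.sin(t)))[1] for t in np.linspace(0,6.28,60)))
```

```text
diff around stud 1.6487962962962963
0.0723 wing top ends along x (np.float64(568.0), np.float64(192.0)) (np.float64(620.0), np.float64(146.0)) flange top Y edges (np.float64(621.0), np.float64(227.0)) (np.float64(552.0), np.float64(171.0))
  if along y (np.float64(624.0), np.float64(193.0)) (np.float64(564.0), np.float64(145.0))
  flange bottom front 244.0
0.0798 wing top ends along x (np.float64(570.0), np.float64(182.0)) (np.float64(622.0), np.float64(137.0)) flange top Y edges (np.float64(624.0), np.float64(218.0)) (np.float64(554.0), np.float64(162.0))
  if along y (np.float64(627.0), np.float64(184.0)) (np.float64(566.0), np.float64(135.0))
  flange bottom front 235.0
```

```bash
python3 -c "
from h import *
print(env.close_job())"
```

```text
the job is handed in; nothing more can be done
None
```

The stud is in the cover's hole, turned a quarter turn clockwise and locked. I handed the job in at about 16.5 s with the gripper clear.

- **Insertion:** I gripped the stud by its wing, lined it up with the bore using the wrist camera, and pushed it down against the spring. The stop came at TCP z = 0.0793 m, where the reading rose from about 10 N to 14.7 N, the highest I read.
- **Turn and lock:** It turned 91° with little resistance. It then rose 4.0 mm and held there against a light upward pull, as it should in the notches.
- **After letting go:** The scene picture shows the wing along the mould's x and the flange at about the locked height. A second picture just afterwards showed no visible change.
- **Rest of the scene:** The last top view shows the bushing and one plug in place and the stud's hole in the rack empty. The arm hides most of the other plug, and nothing came near it.

No check failed, but two points were not clean. There was a small sideways force of 2–3.5 N while pushing in and turning. The arm settles slowly, so I had to correct the alignment over the bore once, by about 1 mm, before going in.

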